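# Load the sprung counterbalance spindle

## Task

Load the microscope counterbalance: slide the thick weight along the stand's horizontal spindle up to its spring plate, then the thin weight up against it, then the keeper plate; press the stack in against the spring until the keeper is past the spindle's button head, let it drop so that it hooks behind the head, and let go so that the spring holds everything tight. Work gently - never press on the stack with more than about 20 N and do not strike or lean hard on the spindle - and leave the other things on the bench alone.

Things in the scene. Friction and masses are not known exactly. Their poses are not given: they have to be found in the camera images.
- stand: White counterbalance stand, fixed. Origin on the bench, centre of its 130 (x) x 170 (y) mm base, 14 thick. An upright (50 wide, y = 0 to 30 mm, 166 tall) carries a steel spindle, level, pointing along the stand's -y, axis 140 mm up. Outward from the upright: coil spring, round 52 mm spring plate, bare 14 mm dia. rod, 20 mm dia. button head at the free end.
- spindle_root (a point): Where the spindle axis leaves the upright's face: (0, 0, 140) mm in the stand's frame, axes as the stand's. Nose of the head at y = -110, widening over 4.5 mm from 10 to 20 mm dia., 20 for 6 mm, then a flat shoulder down to the rod at y = -99.5. But the spindle is clamped by hand: spring plate, rod and head together may sit up to 7 mm further in or out. Not measured: feel for it.
- spindle_axis (a point): A point on the spindle axis, (0, -60, 140) mm in the stand's frame. Spring plate's outer face at rest: y = -40 (same 7 mm shift), 59.5 mm from the shoulder; the three parts make 62. It yields toward +y at 3 N/mm after 3 N preload: 2.5 mm (10.5 N) when the keeper bears on the shoulder, about 3 mm to pass it (sliding drag adds 1 to 4 N). Over 22 N on the stack is too much.
- thick_center (a point): The thick weight. Plain dark steel, lightly oiled, 60 mm tall, 36 wide (its x), 30 thick (its y), about 0.5 kg; a 23 mm through-hole with 1.5 mm chamfers runs along its y through its centre, which is this point. Starts standing on edge on the bench, z up; same front and back. Grip it across its width.
- thin_center (a point): The thin weight. Plain dark steel, lightly oiled, 60 mm tall, 42 wide (its x), 18 thick (its y), about 0.3 kg; a 23 mm through-hole with 1.5 mm chamfers runs along its y through its centre, which is this point. Starts standing on edge on the bench, z up; same front and back. Grip it across its width.
- keeper_center (a point): The keeper plate (end cap), lowest and thinnest of the three. Plain dark steel, lightly oiled, 48 mm tall, 50 wide (its x), 14 thick (its y), about 0.17 kg; a 23 mm through-hole with 1.5 mm chamfers runs along its y through its centre, which is this point. Starts standing on edge on the bench, z up; same front and back. Let down 4.5 mm past the head it hangs on the rod and is caught behind the shoulder (3 mm overlap).
- oil: Bystander: small amber glass oil bottle, 32 mm across, 70 tall (mm); origin at its underside. Leave it alone.
- jar: Bystander: clear specimen jar with white lid, 52 across, 60 tall (mm); origin at its underside. Leave it alone.
- dish: Bystander: shallow glass dish, 88 across, 15 high (mm); origin at its underside. Leave it alone.
- slidebox: Bystander: grey slide box 80 x 100 x 32 (mm); origin at its underside. Leave it alone.
- driver: Bystander: screwdriver with black handle, 160 long, lying down (mm); origin at its underside. Leave it alone.
- rack: Bystander: white open slide tray 100 x 160 x 50 with dividers (mm); origin at its underside. Leave it alone.
- cup: Bystander: white plastic cup, 70 across, 80 tall (mm); origin at its underside. Leave it alone.
Mind the look-alikes: they are no part of the job. Leave any yellow look-alike of the part that bears thin_center alone.

How it is judged:
By the outcome, as a careful person would: the job done as asked, in the order asked, and still so for the second after the job is handed in, with the robot touching nothing.
It also fails if it takes over 72 s, if anything falls off the work surface, if the arm or the gripper's body presses on something with over 40 N, if the wrist force passes 120 N, or if a joint passes its speed limit or range.

## Robot

A 6-joint arm with a two-finger parallel gripper is mounted at the origin on the work surface. World frame = base frame: x ahead of the robot, y to its left, z up, the work surface at z = 0. Lengths are in m, angles in rad, forces in N, time in s.
With the tool pointing down it reaches from about 0.35 to 0.95 m from the base axis. Payload 17.4 kg.
Tool frame: the origin (TCP) lies at the very end of the fingers, on their centre line; the grasp point (between the pads) lies behind it (bot.grasp_offset is the z of the grasp point in the tool frame, in m); z points along the fingers, y is the line along which they close (so a half turn about z gives the same grasp; the last joint's range is limited). The gripper opens to 93 mm and grips with 3 to 60 N. Pads are 15 mm wide; open, the fingers measure 128 mm over their backs; the gripper's body (75 mm by 188 mm) begins 65 mm behind the grasp point.
Start: joints at [-1.369, 0.116, 1.442, -0, 1.584, -0.038], TCP at [0.16, -0.656, 0.219] pointing down, gripper open.
Joint ranges: [-2.83, 2.83], [-0.83, 2.19], [0.07, 2.5], [-1.14, 4.28], [0.01, 3], [-2.97, 2.97]. Speed limits (rad/s): [1.89, 1.89, 2.22, 3.14, 3.14, 3.14].

## Interface

Orientations are given as [roll, pitch, yaw] about the fixed x, y, z axes, in that order (R = Rz(yaw) Ry(pitch) Rx(roll)).
In Python, from rig import bot, vision, hand_in gives the robot as it stands.
- The arm moves only by the tool play_rows, never from a script. Its argument "commands" is a list of rows, each an object with "dr": the turn, a rotation vector about the tool's x, y, z in degrees, a list of three; "linear": the shift along the tool's x, y, z in m, a list of three; "gripper": the finger opening in m, from 0 to 0.093. A call has 1 to 12 rows; each row is the pose to reach, as a shift and turn from the pose commanded when the call began, along the tool's axes at that moment; what a row does not reach only later rows make up. A row lasts 1/10 s, in which the tool goes at most 50 mm and 8.59 degrees, less where a joint would pass 70% of its speed; a pose out of reach is approached as far as the arm can. A call with a gripper value outside its range is refused whole. The fingers move at their own pace and stop on an object; "force" is the grip in N (left out, the last holds). Time passes only in rows, so rows that repeat a pose let the fingers close. It gives the time, the measured TCP pose, the force, the opening and the grip force at its end, in the units of the state.
- bot.get_obs(): the state, without advancing time (a new reading comes with each control period).
- vision.capture(name): name is "scene" or "top" or "wrist"; returns the picture (400x640x3 uint8, blue, green, red); there is no depth.
- vision.camera_info(name): a dict with "camera_matrix" (3x3 intrinsics, pixels), "xyz" and "attitude" of the camera in the world; the wrist camera has in their place "tool_from_camera" (4x4, takes a point from camera to tool coordinates, whose origin is the TCP and whose axes are the flange's). Camera axes: x right, y up, looking along -z (the intrinsics and any distortion apply to the point x, -y, -z); pixel columns grow to the right and rows downward; lengths in m; the calibration is good to about 2 mm. The wrist camera is an equidistant fisheye: a pixel r from the principal point sees the ray r / f radians off the axis. A picture is of the moment at which its call begins: read the wrist's pose just before it. camera_info takes no time and is no camera call.
- hand_in(): hands the job in; it is judged then, once.
The state is a dict: "clock": time; "qpos": joint angles; "joint_vel": joint speeds; "tau": joint torques, N m; "ee_pos": TCP position; "orientation": TCP orientation; "wrist_force": force on the tool from outside, world axes, zero at the start; "torque": the same for the moment, N m; "opening": finger opening in m; "finger_force": force on a finger pad.
Only numpy, scipy, OpenCV 4.12 (cv2) and the standard library are available. Lean on these libraries where they do the work, as an engineer would, in place of code of your own. Each camera call takes 0.05 s, during which the arm holds its last target. There are 200 camera calls.

## Working session

There is one attempt and no reset: what is moved stays moved. The work goes in short steps, Python scripts to look and compute and a tool call to move; the robot and the scene stay as the last step left them, time stands still between calls to the robot, and variables do not carry over. Pictures are saved under pics/ and viewed, at most 10 in all, crops included, and the job is handed in when it is done.

Besides the shell and the picture viewer there is one more tool, called after "Request:" by a JSON object that holds its "fn" and its "kwargs". play_rows: Moves the arm, as the interface text tells. Its arguments: {"type":"object","properties":{"commands":{"type":"array"},"force":{"type":"number"}},"required":["commands"]}

```bash
mkdir -p pics; ls; python3 - <<'E'
from rig import bot,vision
import cv2,numpy as np
print(bot.get_obs(), bot.grasp_offset)
for n in("scene","top","wrist"):
    print(n,vision.camera_info(n))
    cv2.imwrite(f"pics/{n}0.png",vision.capture(n))
E
```

```text
pics
{'clock': 0.0, 'qpos': array([-1.36876656e+00,  1.16484038e-01,  1.44228223e+00, -3.50795506e-06,
        1.58399140e+00, -3.78175013e-02]), 'joint_vel': array([-1.70594127e-03, -1.86045965e-03, -7.69509554e-05, -1.01066921e-04,
        4.11585602e-04,  3.60715296e-04]), 'tau': array([-7.37387018e-04, -7.21260738e+01, -6.22613955e+01,  7.79088819e-02,
        2.36892333e-02, -9.65967820e-05]), 'ee_pos': array([ 0.16028593, -0.65547766,  0.21789596]), 'orientation': array([-3.14042834e+00, -4.05422660e-05,  2.39847199e-01]), 'wrist_force': array([ 0.00548278,  0.17006465, -0.31233976]), 'torque': array([-0.01705986,  0.00454103,  0.03772944]), 'finger_force': 0.0, 'opening': 0.09300815582354241} -0.0188
scene {'camera_matrix': array([[430.10593872,   0.        , 310.77727863],
       [  0.        , 430.10593872, 198.95652592],
       [  0.        ,   0.        ,   1.        ]]), 'xyz': array([ 1.27510203, -0.27316998,  0.78908464]), 'attitude': array([ 8.64981893e-01, -6.91144141e-04,  1.22539609e+00])}
top {'camera_matrix': array([[452.79259306,   0.        , 320.14100199],
       [  0.        , 452.79259306, 199.50469125],
       [  0.        ,   0.        ,   1.        ]]), 'xyz': array([ 0.25413567, -0.01423909,  1.40303777]), 'attitude': array([ 0.20990929,  0.00283298, -1.48735582])}
wrist {'camera_matrix': array([[309.70691629,   0.        , 321.06588711],
       [  0.        , 309.70691629, 197.85398763],
       [  0.        ,   0.        ,   1.        ]]), 'tool_from_camera': array([[ 8.65416622e-04,  9.65712748e-01,  2.59611517e-01,
         7.26577677e-02],
       [ 9.99999015e-01, -1.12250656e-03,  8.42039381e-04,
        -3.51575827e-05],
       [ 1.10458379e-03,  2.59610532e-01, -9.65712769e-01,
        -1.66258885e-01],
       [ 0.00000000e+00,  0.00000000e+00,  0.00000000e+00,
         1.00000000e+00]])}
```

View pics/scene0.png

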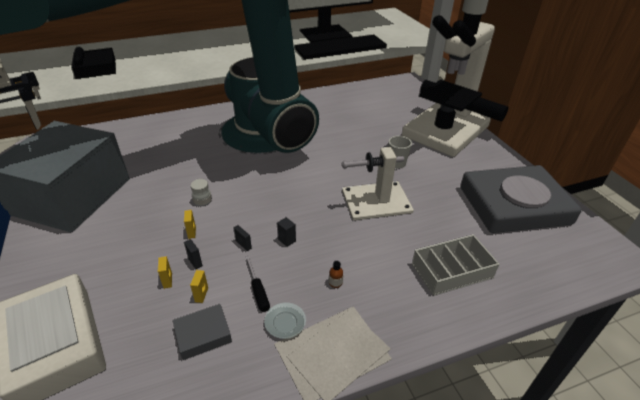

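View pics/top0.png

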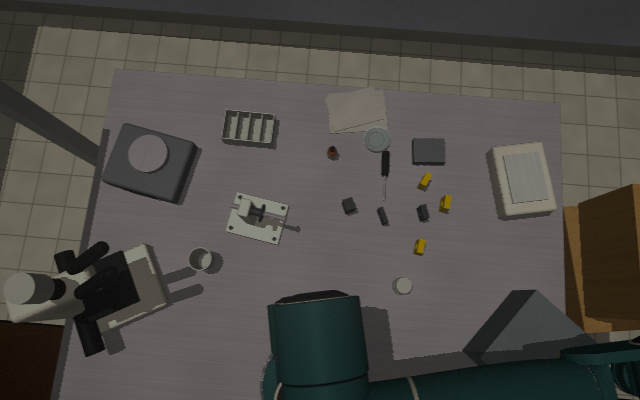

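The scene view shows the stand at (378,190) with its spindle pointing left, and three dark parts at (286,232), (243,237) and (193,253). The yellow look-alikes sit to their left. The top view has the stand at (258,218), the spindle tip at (297,229), and the dark parts at (348,206), (382,216) and (423,212).

```bash
cat > h.py <<'E'
import numpy as np,cv2
from scipy.spatial.transform import Rotation as Ro
from rig import bot,vision
def tool():
    o=bot.get_obs(); return Ro.from_euler('xyz',o['orientation']).as_matrix(),np.array(o['ee_pos'])
def cam(n,T=None):
    c=vision.camera_info(n);K=c['camera_matrix']
    if n!='wrist': return K,Ro.from_euler('xyz',c['attitude']).as_matrix(),np.array(c['xyz']),0
    M=c['tool_from_camera'];R,p=T or tool();return K,R@M[:3,:3],R@M[:3,3]+p,1
def ray(C,u,v):
    K,R,p,f=C;x=(u-K[0,2])/K[0,0];y=(v-K[1,2])/K[1,1]
    if f:
        r=np.hypot(x,y);s=np.sin(r)/max(r,1e-9);d=np.array([x*s,-y*s,-np.cos(r)])
    else: d=np.array([x,-y,-1.])
    return p,R@(d/np.linalg.norm(d))
def onz(C,u,v,z):
    p,d=ray(C,u,v);return p+d*(z-p[2])/d[2]
def tri(*rays):
    A=sum(np.eye(3)-np.outer(d,d) for p,d in rays);b=sum((np.eye(3)-np.outer(d,d))@p for p,d in rays)
    return np.linalg.solve(A,b)
def proj(C,X):
    K,R,p,f=C;q=R.T@(np.asarray(X)-p);q=np.array([q[0],-q[1],-q[2]])
    if f:
        r=np.hypot(q[0],q[1]);t=np.arctan2(r,q[2]);q=np.array([q[0]/r*t,q[1]/r*t,1])
    else:q=q/q[2]
    return (K@q)[:2]
E
python3 - <<'E'
from h import *
t=cam('top');s=cam('scene')
for n,a,b in(("thick?",(348,206),(286,232)),("mid",(382,216),(243,237)),("right",(423,212),(193,253))):
    print(n,tri(ray(t,*a),ray(s,*b)),onz(t,*a,.03))
print('tip',tri(ray(t,298,229),ray(s,346,164)),'base',onz(t,258,218,.014))
im=cv2.imread('pics/top0.png');
a=cv2.resize(im[185:255,330:460],None,fx=6,fy=6,interpolation=cv2.INTER_CUBIC)
cv2.imwrite('pics/c1.png',cv2.convertScaleAbs(a,alpha=1.8))
i2=cv2.imread('pics/scene0.png')
a=cv2.resize(i2[130:225,325:425],None,fx=6,fy=6,interpolation=cv2.INTER_CUBIC);b=cv2.resize(im[180:255,215:310],None,fx=6,fy=6,interpolation=cv2.INTER_CUBIC)
cv2.imwrite('pics/w.png',vision.capture('wrist'))
E
```

```text
thick? [ 0.53284989 -0.07260955  0.02706378] [ 0.53198871 -0.07349529  0.03      ]
mid [ 0.5107702  -0.17855661  0.02452827] [ 0.50937115 -0.1798927   0.03      ]
right [ 0.53177204 -0.30242192  0.03365053] [ 0.53231701 -0.30501489  0.03      ]
tip [0.44376698 0.09355722 0.13292176] base [0.47409532 0.20208616 0.014     ]
```

View pics/wrist0.png

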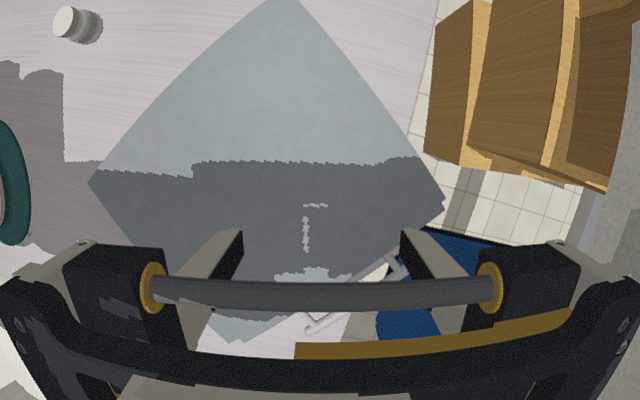

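The wrist view only shows the clutter under the start pose, so I'm moving above the parts.

Request:
{"fn": "play_rows", "kwargs": {"commands": [{"linear": [0.455, -0.429, -0.02], "dr": [0, 0, -60], "gripper": 0.093}, {"linear": [0.455, -0.429, -0.02], "dr": [0, 0, -60], "gripper": 0.093}, {"linear": [0.455, -0.429, -0.02], "dr": [0, 0, -60], "gripper": 0.093}, {"linear": [0.455, -0.429, -0.02], "dr": [0, 0, -60], "gripper": 0.093}, {"linear": [0.455, -0.429, -0.02], "dr": [0, 0, -60], "gripper": 0.093}, {"linear": [0.455, -0.429, -0.02], "dr": [0, 0, -60], "gripper": 0.093}, {"linear": [0.455, -0.429, -0.02], "dr": [0, 0, -60], "gripper": 0.093}, {"linear": [0.455, -0.429, -0.02], "dr": [0, 0, -60], "gripper": 0.093}, {"linear": [0.455, -0.429, -0.02], "dr": [0, 0, -60], "gripper": 0.093}, {"linear": [0.455, -0.429, -0.02], "dr": [0, 0, -60], "gripper": 0.093}, {"linear": [0.455, -0.429, -0.02], "dr": [0, 0, -60], "gripper": 0.093}, {"linear": [0.455, -0.429, -0.02], "dr": [0, 0, -60], "gripper": 0.093}]}}

```text
clock: 1.4
ee_pos: [0.4871, -0.1504, 0.2381]
orientation: [3.141, 0.0, 1.287]
wrist_force: [0.5, -1.7, 0.2]
opening: 0.0927
finger_force: 0.0
```

Request:
{"fn": "play_rows", "kwargs": {"commands": [{"linear": [0, 0, 0], "dr": [0, 0, 0], "gripper": 0.093}, {"linear": [0, 0, 0], "dr": [0, 0, 0], "gripper": 0.093}]}}

```text
clock: 1.6
ee_pos: [0.4867, -0.1515, 0.2376]
orientation: [-3.141, 0.0, 1.29]
wrist_force: [0.4, -0.9, -0.0]
opening: 0.093
finger_force: 0.0
```

```bash
python3 - <<'E'
from h import *
R,p=tool();print(p,bot.get_obs()['orientation'],bot.get_obs()['qpos'])
im=vision.capture('wrist');np.savez('w1.npz',R=R,p=p,im=im)
cv2.imwrite('pics/w1.png',cv2.convertScaleAbs(im,alpha=1.2))
E
```

```text
[ 0.48674615 -0.15148786  0.23764393] [-3.14119384e+00  9.90699992e-05  1.28955419e+00] [-3.51691037e-01 -2.52628500e-01  1.76126143e+00 -1.27145396e-04
  1.63335057e+00 -7.04568060e-02]
```

View pics/w1.png

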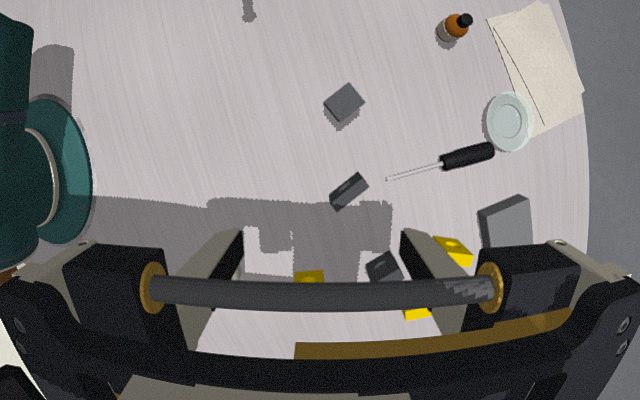

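The wrist view shows the thick part at (344,102), a middle part at (350,190) and a third near (383,267). One yellow block is at (308,278). Next I'm segmenting the top faces.

```bash
python3 - <<'E'
from h import *
d=np.load('w1.npz');im=d['im']
c=im[75:290,305:415].transpose(1,0,2)
c=cv2.resize(c,None,fx=3.6,fy=3.6,interpolation=cv2.INTER_CUBIC)
cv2.imwrite('pics/c2.png',cv2.convertScaleAbs(c,alpha=1.8))
E
```

```text
(no output)
```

View pics/c2.png

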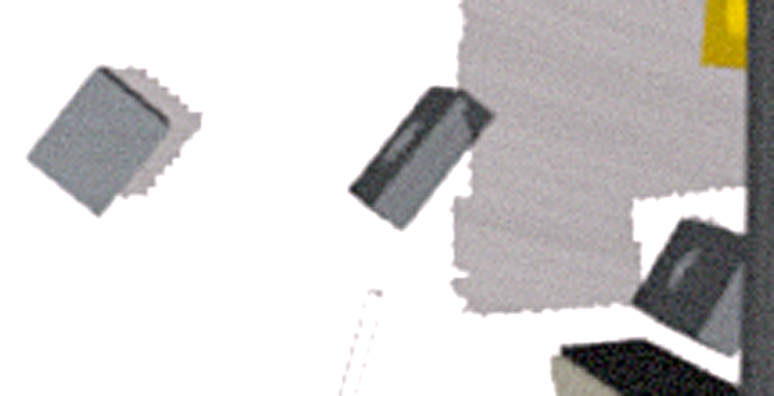

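```bash
python3 - <<'E'
from h import *
d=np.load('w1.npz');im=d['im'];g=cv2.cvtColor(im,cv2.COLOR_BGR2GRAY)
C=cam('wrist',(d['R'],d['p']))
print(g[170:212:3,326:374:3]);print(g[245:285:3,366:408:3]); print(g[85:120:4,320:370:4])
E
```

```text
[[157 159 162 159 158 158 158 158 156 161 151 160 158 159 161 157]
 [156 159 162 155 157 160 158 159 161 160  38  94 163 160 156 159]
 [155 158 162 157 158 160 159 160 139  40  30  39 113 161 155 160]
 [159 160 163 160 155 161 162 122  33  40  37  33  69 155 159 162]
 [157 156 160 159 157 163  78  52  44  34  53  70  72  65 160 163]
 [156 160 159 165 153  50  70  54  33  57  69  74  69  72 103 162]
 [154 156 159 147  39  70  54  39  60  71  65  72  72  64 147 158]
 [158 160  98  34  46  41  35  78  72  70  72  71  78 155 161 161]
 [157  90  37  36  35  50  72  73  70  75  72  96 155 161 162 159]
 [161  62  34  34  55  73  71  70  65  64 129 161 154 158 161 158]
 [152  82  36  65  74  61  70  76  72 147 161 151 124 148 140 152]
 [ 95  84  52  64  67  66  70  84 156 159 158 133  99  97 100  99]
 [ 98 102  63  35  41  43  59 104  96 101  96  95 102  95  99  98]
 [ 97  96  96  47  45  88  99  98 101  98  99  98  94  97 103  99]]
[[ 96  96  96  96  97  95  97  94 160 159 156 124  25  21]
 [ 96 100  98  97  94 102  96  94 137 156 158  90  13   4]
 [148 150  97  97  94 101 100  44  92 159 1
[... 461 characters left out ...]
8  70  72  72  67  68 157]
 [158  76  38  40  41  55  76  71  68  75  74  66  71 149]
 [124 103  43  36  54  50  49  43  41  47  36  39  44  39]
 [ 38  36  35  43  42  40  38  36  46  39  43  46  45  39]]
[[159 155 155 158 154 158 102  79 143 153 160 156 156]
 [158 160 156 159 155  83  77  83  84 158 154 162 156]
 [161 153 156 151  76  79  80  79  78  78 158 157 154]
 [158 161 123  79  76  83  80  73  83  76  77 162 153]
 [160 103  69  75  76  81  82  81  80  76  79  95 159]
 [159  72  78  81  80  80  76  77  80  81  79 159 161]
 [158 108  51  74  77  77  74  82  82  83 136 154 160]
 [157 109 101  41  76  77  85  77  86  97 161 159 162]
 [157 162 101 100  59  82  82  96  96  99 161 160 158]]
```

```bash
cat >> h.py <<'E'
def top(im,C,box,z,lo=57,hi=89):
    u0,v0,u1,v1=box;k=4
    g=cv2.medianBlur(cv2.cvtColor(im,cv2.COLOR_BGR2GRAY)[v0:v1,u0:u1],3)
    g=cv2.resize(g,None,fx=k,fy=k,interpolation=cv2.INTER_LINEAR)
    m=cv2.morphologyEx(cv2.inRange(g,lo,hi),cv2.MORPH_OPEN,np.ones((15,15)))
    c=max(cv2.findContours(m,0,cv2.CHAIN_APPROX_NONE)[0],key=cv2.contourArea)[:,0]
    P=np.array([onz(C,u0+(a+.5)/k-.5,v0+(b+.5)/k-.5,z)[:2] for a,b in c],np.float32)
    (cx,cy),(w,h),a=cv2.minAreaRect(P*1000)
    if w<h:w,h,a=h,w,a+90
    return np.round([cx,cy,w,h,(a+90)%180-90],1)   # a = direction of long side
E
python3 - <<'E'
from h import *
d=np.load('w1.npz');im=d['im'];C=cam('wrist',(d['R'],d['p']))
for z in(.06,.048):
    print(z,'thick',top(im,C,(315,78,372,128),z),'mid',top(im,C,(322,165,376,215),z),'right',top(im,C,(362,240,410,281),z))
E
```

```text
0.06 thick [535.6 -73.9  36.7  29.7  23.1] mid [ 516.  -175.2   43.8   13.2   24.4] right [ 541.3 -294.5   29.    16.4  -18.6]
0.048 thick [536.5 -73.6  38.   30.7  23.1] mid [ 516.2 -178.5   45.3   13.6   24.4] right [ 542.5 -301.9   30.    16.9  -18.6]
```

The middle part's top is about 13.5 mm thick, so it is the keeper, and the right one is the thin weight. I'll confirm that from the grip opening. Picking the thick weight first.

Request:
{"fn": "play_rows", "kwargs": {"commands": [{"linear": [0.088, 0.0255, 0.137], "dr": [0, 0, -39.2], "gripper": 0.093}, {"linear": [0.088, 0.0255, 0.137], "dr": [0, 0, -39.2], "gripper": 0.093}, {"linear": [0.088, 0.0255, 0.137], "dr": [0, 0, -39.2], "gripper": 0.093}, {"linear": [0.088, 0.0255, 0.137], "dr": [0, 0, -39.2], "gripper": 0.093}, {"linear": [0.088, 0.0255, 0.137], "dr": [0, 0, -39.2], "gripper": 0.093}, {"linear": [0.088, 0.0255, 0.18], "dr": [0, 0, -39.2], "gripper": 0.093}, {"linear": [0.088, 0.0255, 0.205], "dr": [0, 0, -39.2], "gripper": 0.093}, {"linear": [0.088, 0.0255, 0.2215], "dr": [0, 0, -39.2], "gripper": 0.093}, {"linear": [0.088, 0.0255, 0.2215], "dr": [0, 0, -39.2], "gripper": 0.093}, {"linear": [0.088, 0.0255, 0.2215], "dr": [0, 0, -39.2], "gripper": 0.03}, {"linear": [0.088, 0.0255, 0.2215], "dr": [0, 0, -39.2], "gripper": 0.03}, {"linear": [0.088, 0.0255, 0.2215], "dr": [0, 0, -39.2], "gripper": 0.03}], "force": 40}}

```text
clock: 2.85
ee_pos: [0.5363, -0.0753, 0.0177]
orientation: [3.14, 0.001, 1.971]
wrist_force: [0.7, 0.6, -0.2]
opening: 0.0736
finger_force: 0.0
```

Request:
{"fn": "play_rows", "kwargs": {"commands": [{"linear": [0, 0, 0], "dr": [0, 0, 0], "gripper": 0.03}, {"linear": [0, 0, 0], "dr": [0, 0, 0], "gripper": 0.03}, {"linear": [0, 0, 0], "dr": [0, 0, 0], "gripper": 0.03}, {"linear": [0, 0, 0], "dr": [0, 0, 0], "gripper": 0.03}, {"linear": [0, 0, 0], "dr": [0, 0, 0], "gripper": 0.03}]}}

```text
clock: 3.35
ee_pos: [0.5356, -0.075, 0.0164]
orientation: [3.141, 0.0, 1.971]
wrist_force: [1.0, -0.4, 0.2]
opening: 0.0357
finger_force: 40.0
```

Request:
{"fn": "play_rows", "kwargs": {"commands": [{"linear": [0, 0, -0.05], "dr": [0, 0, 0], "gripper": 0.03}, {"linear": [0, 0, -0.1], "dr": [0, 0, 0], "gripper": 0.03}, {"linear": [0.03, -0.01, -0.15], "dr": [0, 0, 8], "gripper": 0.03}, {"linear": [0.06, -0.025, -0.18], "dr": [0, 0, 16], "gripper": 0.03}, {"linear": [0.1, -0.04, -0.18], "dr": [0, 0, 24], "gripper": 0.03}, {"linear": [0.142, -0.058, -0.18], "dr": [0, 0, 32], "gripper": 0.03}, {"linear": [0.142, -0.058, -0.18], "dr": [0, 0, 39], "gripper": 0.03}, {"linear": [0.142, -0.058, -0.18], "dr": [0, 0, 39], "gripper": 0.03}, {"linear": [0.142, -0.058, -0.18], "dr": [0, 0, 39], "gripper": 0.03}]}}

```text
clock: 4.25
ee_pos: [0.4269, 0.0329, 0.1959]
orientation: [-3.141, 0.0, 1.294]
wrist_force: [-0.4, 0.1, -5.0]
opening: 0.0361
finger_force: 40.0
```

```bash
python3 - <<'E'
from h import *
im=cv2.imread('pics/top0.png');t=cam('top')
for c in((238,193),(291,205),(277,245),(226,232)):print(onz(t,*c,.014))
R,p=tool();print(p,bot.get_obs()['orientation'],bot.get_obs()['wrist_force'])
w=vision.capture('wrist');np.savez('w2.npz',R=R,p=p,im=w)
s=vision.capture('scene');cv2.imwrite('pics/s2.png',s)
cv2.imwrite('pics/w2.png',cv2.convertScaleAbs(w,alpha=1.2))
E
```

```text
[0.54817842 0.27377428 0.014     ]
[0.52364575 0.10375302 0.014     ]
[0.39536018 0.13449906 0.014     ]
[0.42228626 0.29579622 0.014     ]
[0.42686589 0.03285711 0.19593033] [-3.14104795e+00  3.13666665e-04  1.29419518e+00] [-0.36740595  0.1126213  -4.97984362]
```

View pics/w2.png

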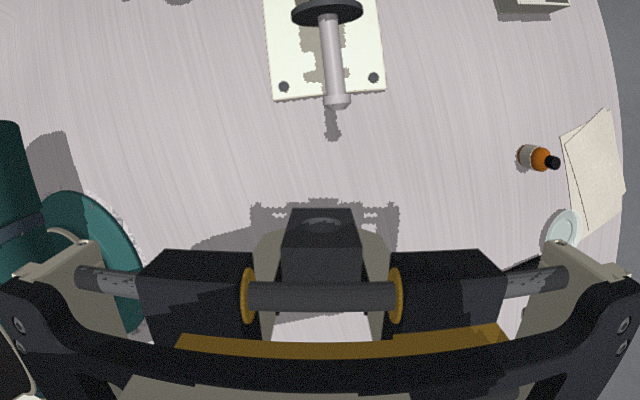

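The view shows the stand base's front corners at (275,101) and (386,91), the spindle running from the plate near (327,20) to the head near (338,100), and the held thick weight centred at u≈321. Next I'm measuring the rod edges.

```bash
python3 - <<'E'
from h import *
d=np.load('w2.npz');im=d['im'];g=cv2.medianBlur(cv2.cvtColor(im,cv2.COLOR_BGR2GRAY),3)
for v in(28,40,55,70,80,92,98,102,106):print(v,g[v,304:364:2])
print(g[225,270:370:2]); 
a=cv2.resize(im[0:125,255:395],None,fx=5.5,fy=4.8,interpolation=cv2.INTER_CUBIC);cv2.imwrite('pics/c3.png',a)
E
```

```text
28 [134 135 132 133 133 134 134 116 111 130 144 152 166 168 151 144 127 119
 133 133 177 201 201 201 200 201 200 201 200 201]
40 [135 134 133 135 135 135 136 135 119 119 134 145 156 172 160 150 139 122
 126 137 133 201 202 201 202 202 201 201 202 201]
55 [203 203 203 203 204 141 135 136 136 110 122 139 149 159 169 157 149 138
 129 203 203 202 202 202 202 203 203 202 202 203]
70 [204 204 204 188 182 170 135 136 137 134 109 124 140 152 160 169 158 151
 138 117 126 137 139 203 203 202 203 203 202 202]
80 [205 135 134 134 133 134 137 133 136 137 132 112 132 145 156 169 164 153
 146 129 155 205 203 203 203 203 203 203 203 203]
92 [204 204 203 204 203 203 204 203 201 178 131 112 120 137 146 157 168 159
 150 142 124 114 125 104  97  96  98  98 103 113]
98 [100 102 103 151 149 102 123 154 160 146 110 127 138 148 157 165 167 166
 162 159 150 137 128 115 158 158 159 158 159 160]
102 [160 161 161 162 160 159 158 162 162 151 105 130 138 149 158 162 162 161
 158 145 141 128 113 114 153 154 157 157 158 160]
106 [159 160 160 161 161 158 157 160 162 160 100  80  89  96 103 110 114 115
 113 108  99  93 143 157 155 155 156 157 157 160]
[ 97 100  99  99  99  98  98 101  82  38  38  39  39  39  38  33  34  35
  40  40  42  42  42  44  40  45  46  44  42  42  41  40  41  43  47  46
  38  37  33  34  34  29  42  79 102 102 159 158 157 159]
```

View pics/c3.png

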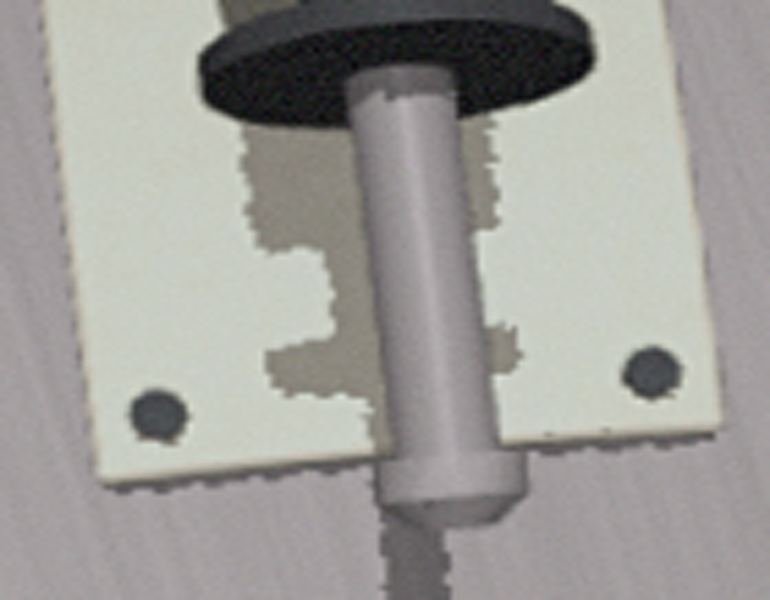

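```bash
python3 - <<'E'
from h import *
d=np.load('w2.npz');R,p=d['R'],d['p'];C=cam('wrist',(R,p))
P=np.array([onz(C,u,v,.14) for u,v in((328.2,28),(329.9,40),(331.5,55),(333.5,70),(334.6,80),(336,92),(337.5,100))])
k=np.polyfit(P[:,1],P[:,0],1);print('axis x=',k,'yaw stand deg',-np.degrees(np.arctan(k[0])),P[[0,-1]])
a=onz(C,272.6,99.6,.014);b=onz(C,385.5,89.6,.014);e=b-a;print(a,b,np.linalg.norm(e),'yaw base',np.degrees(np.arctan2(e[1],e[0])))
yw=np.arctan2(e[1],e[0]);m=(a+b)/2;n=np.array([-np.sin(yw),np.cos(yw)]);o=m[:2]+.085*n
print('origin',o,'axis x at y of ends from base',[o[0]+(y-o[1])*n[0]/n[1] for y in P[[0,-1],1]],[np.polyval(k,y) for y in P[[0,-1],1]])
# nose tip
print('head tip front',onz(C,338,105,.14),'part top row', proj(C,p+R@np.array([0,0,-.044])))
h=np.array([338,92.5]);print('tool-frame tip',R.T@(onz(C,339,106,.138)-p))
# plate face outer at rod: y in stand
for q in((338,107),(337,93)):
    w=onz(C,*q,.143)[:2]-o;print('stand y',w@n,'x',w@np.array([n[1],-n[0]]))
E
```

```text
axis x= [0.15909085 0.44374605] yaw stand deg -9.03947955084423 [[0.46984718 0.16389244 0.14      ]
 [0.46161078 0.11073134 0.14      ]]
[0.400431   0.13646785 0.014     ] [0.52529541 0.11376489 0.014     ] 0.12691155979711688 yaw base -10.305000317172176
origin [0.47806869 0.20874527] axis x at y of ends from base [np.float64(0.4699135072746098), np.float64(0.4602477062774855)] [np.float64(0.4698198350551646), np.float64(0.46136239130878715)]
head tip front [0.46098385 0.10717398 0.14      ] part top row [319.49011611 282.14582309]
tool-frame tip [0.0801871  0.01338178 0.0578979 ]
stand y -0.10450054101056727 x 0.0010614984184780171
stand y -0.09453801265055678 x 0.0012905188388863743
```

Request:
{"fn": "play_rows", "kwargs": {"commands": [{"linear": [0.01, 0.015, 0.04], "dr": [0, 0, -5.85], "gripper": 0.03}, {"linear": [0.02, 0.015, 0.0695], "dr": [0, 0, -5.85], "gripper": 0.03}, {"linear": [0.04, 0.015, 0.0695], "dr": [0, 0, -5.85], "gripper": 0.03}, {"linear": [0.0537, 0.015, 0.0695], "dr": [0, 0, -5.85], "gripper": 0.03}, {"linear": [0.0537, 0.015, 0.0695], "dr": [0, 0, -5.85], "gripper": 0.03}, {"linear": [0.0537, 0.015, 0.0695], "dr": [0, 0, -5.85], "gripper": 0.03}]}}

```text
clock: 4.95
ee_pos: [0.4564, 0.0804, 0.1273]
orientation: [3.141, 0.0, 1.394]
wrist_force: [-0.6, -0.4, -5.6]
opening: 0.0363
finger_force: 40.0
```

```bash
python3 - <<'E'
from h import *
R,p=tool();print(p,bot.get_obs()['orientation'],bot.get_obs()['wrist_force'])
w=vision.capture('wrist');np.savez('w3.npz',R=R,p=p,im=w)
s=vision.capture('scene')
a=cv2.resize(w[60:300,230:420],None,fx=2.5,fy=2.5,interpolation=cv2.INTER_CUBIC)
b=cv2.resize(s[110:230,320:425],None,fx=3,fy=5,interpolation=cv2.INTER_CUBIC)
cv2.imwrite('pics/w3.png',np.hstack([a,b]))
C=cam('wrist',(R,p))
for z in (-.044,-.0136):
  for x in(-.015,.015,.042): print(z,x,proj(C,p+R@np.array([x,0,z])))
E
```

```text
[0.45644032 0.0803573  0.12727123] [3.14119295e+00 1.53943452e-04 1.39377974e+00] [-0.60299845 -0.35884116 -5.63042863]
-0.044 -0.015 [319.42199464 308.70187545]
-0.044 0.015 [319.32643138 252.33935149]
-0.044 0.042 [319.26853257 191.80274578]
-0.0136 -0.015 [319.7109167  277.55732605]
-0.0136 0.015 [319.66790311 227.84874527]
-0.0136 0.042 [319.64916857 177.3013779 ]
```

View pics/w3.png

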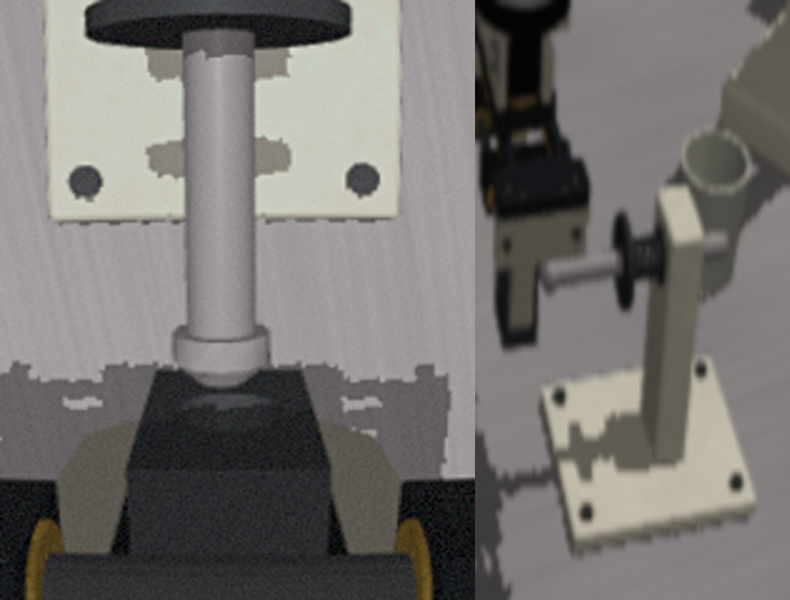

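The close view shows the base edge square to the tool. The head centre is at crop x=222 against the hole and part at about 227, so the part needs to move about 1.2 mm in tool −y. I'm correcting that and entering slowly.

Request:
{"fn": "play_rows", "kwargs": {"commands": [{"linear": [0, -0.0012, 0], "dr": [0, 0, -0.5], "gripper": 0.03}, {"linear": [0.005, -0.0012, 0], "dr": [0, 0, -0.5], "gripper": 0.03}, {"linear": [0.01, -0.0012, 0], "dr": [0, 0, -0.5], "gripper": 0.03}, {"linear": [0.014, -0.0012, 0], "dr": [0, 0, -0.5], "gripper": 0.03}, {"linear": [0.018, -0.0012, 0], "dr": [0, 0, -0.5], "gripper": 0.03}, {"linear": [0.021, -0.0012, 0], "dr": [0, 0, -0.5], "gripper": 0.03}, {"linear": [0.024, -0.0012, 0], "dr": [0, 0, -0.5], "gripper": 0.03}]}}

```text
clock: 5.75
ee_pos: [0.4592, 0.1047, 0.1268]
orientation: [-3.141, 0.0, 1.402]
wrist_force: [0.2, 0.6, -6.0]
opening: 0.0359
finger_force: 40.0
```

```bash
python3 - <<'E'
from h import *
R,p=tool();o=bot.get_obs();print(p,o['orientation'],o['wrist_force'],R.T@o['wrist_force'],o['torque'])
w=vision.capture('wrist')
g=cv2.medianBlur(cv2.cvtColor(w,cv2.COLOR_BGR2GRAY),3)
for v in(110,150,190,215,225):print(v,list(g[v,290:352]))
C=cam('wrist',(R,p));print(proj(C,p+R@np.array([.04,0,-.0136])))
E
```

```text
[0.45917978 0.10468552 0.12676764] [-3.14149727e+00  5.96306746e-05  1.40156864e+00] [ 0.240144    0.57389969 -5.96690297] [0.60650274 0.1406259  5.96685343] [ 0.00262271 -0.06536366  0.01032694]
110 [np.uint8(185), np.uint8(160), np.uint8(130), np.uint8(128), np.uint8(130), np.uint8(131), np.uint8(124), np.uint8(112), np.uint8(67), np.uint8(49), np.uint8(49), np.uint8(52), np.uint8(52), np.uint8(56), np.uint8(60), np.uint8(61), np.uint8(62), np.uint8(63), np.uint8(63), np.uint8(63), np.uint8(62), np.uint8(62), np.uint8(63), np.uint8(65), np.uint8(66), np.uint8(66), np.uint8(70), np.uint8(70), np.uint8(72), np.uint8(73), np.uint8(74), np.uint8(74), np.uint8(72), np.uint8(72), np.uint8(70), np.uint8(67), np.uint8(67), np.uint8(68), np.uint8(68), np.uint8(67), np.uint8(67), np.uint8(67), np.uint8(66), np.uint8(65), np.uint8(64), np.uint8(63), np.uint8(64), np.uint8(62), np.uint8(61), np.uint8(59), np.uint8(56), np.uint8(56), np.uint8(52), np.uint8(52), np.uint8(52), np.uint8(116), np.uint8(138), np.uint8(160), np.uint8(173), np.uint8(183), np.uint8(200), np.uint8(199)]
150 [np.uint8(19
[... 2976 characters left out ...]
8(37), np.uint8(37), np.uint8(42), np.uint8(67), np.uint8(84), np.uint8(97), np.uint8(103), np.uint8(113), np.uint8(115), np.uint8(134), np.uint8(145), np.uint8(150), np.uint8(152), np.uint8(152), np.uint8(152), np.uint8(156), np.uint8(156), np.uint8(156), np.uint8(154), np.uint8(153), np.uint8(151), np.uint8(149), np.uint8(148), np.uint8(144), np.uint8(137), np.uint8(135), np.uint8(123), np.uint8(109), np.uint8(98), np.uint8(83), np.uint8(45), np.uint8(40), np.uint8(38), np.uint8(38), np.uint8(38), np.uint8(36), np.uint8(34), np.uint8(32), np.uint8(31), np.uint8(31), np.uint8(31), np.uint8(30), np.uint8(30), np.uint8(33), np.uint8(33), np.uint8(30), np.uint8(29)]
[319.64081686 181.18431014]
```

Rod centre is u≈321.3 at every row, parallel to the tool and aligned with the part. The head entered without force, so I'm continuing.

Request:
{"fn": "play_rows", "kwargs": {"commands": [{"linear": [0.008, 0, 0], "dr": [0, 0, 0], "gripper": 0.03}, {"linear": [0.016, 0, 0], "dr": [0, 0, 0], "gripper": 0.03}, {"linear": [0.024, 0, 0], "dr": [0, 0, 0], "gripper": 0.03}, {"linear": [0.032, 0, 0], "dr": [0, 0, 0], "gripper": 0.03}, {"linear": [0.04, 0, 0], "dr": [0, 0, 0], "gripper": 0.03}, {"linear": [0.044, 0, 0], "dr": [0, 0, 0], "gripper": 0.03}, {"linear": [0.044, 0, 0], "dr": [0, 0, 0], "gripper": 0.03}]}}

```text
clock: 6.5
ee_pos: [0.4666, 0.1483, 0.1268]
orientation: [-3.141, 0.0, 1.402]
wrist_force: [-0.2, 0.2, -6.0]
opening: 0.036
finger_force: 40.0
```

```bash
cat >> h.py <<'E'
def st():
    o=bot.get_obs();R,p=tool();print(o['clock'],p,np.degrees(o['orientation']),'F tool',R.T@o['wrist_force'],o['opening']);return R,p
E
python3 - <<'E'
from h import *
R,p=st()
w=vision.capture('wrist');g=cv2.medianBlur(cv2.cvtColor(w,cv2.COLOR_BGR2GRAY),3)
print([int(x) for x in g[150:240,321]])
C=cam('wrist',(R,p))
for x in(.015,.020,.025,.03,.035): print(x,proj(C,p+R@np.array([x,0,-.0136-.007])))
E
```

```text
6.5 [0.46660484 0.14826795 0.12675316] [-1.79991259e+02  3.32378730e-03  8.03321819e+01] F tool [ 0.20359167 -0.20671865  5.95791173] 0.0359508914409701
[67, 67, 68, 69, 69, 76, 96, 98, 99, 97, 85, 70, 67, 69, 69, 74, 87, 113, 139, 139, 90, 63, 63, 65, 66, 71, 136, 157, 157, 130, 67, 60, 60, 65, 66, 67, 87, 96, 114, 114, 44, 44, 62, 65, 68, 84, 138, 145, 145, 108, 46, 46, 67, 68, 65, 62, 45, 37, 34, 36, 37, 37, 37, 37, 38, 43, 58, 69, 71, 70, 70, 70, 71, 69, 69, 69, 76, 84, 93, 96, 97, 96, 70, 36, 33, 33, 32, 32, 35, 35]
0.015 [319.59066356 232.69574095]
0.02 [319.58405424 223.37747062]
0.025 [319.57823442 213.85403505]
0.03 [319.57326899 204.1371671 ]
0.035 [319.56922061 194.24059994]
```

```bash
python3 - <<'E'
from h import *
R,p=tool();C=cam('wrist',(R,p))
for v in(200,206,216):print(v,R.T@(onz(C,321,v,.166)-p))
E
```

```text
200 [ 0.03722816  0.00070826 -0.03923912]
206 [ 0.03456656  0.00071041 -0.03923862]
216 [ 0.03006101  0.00071404 -0.03923777]
```

Request:
{"fn": "play_rows", "kwargs": {"commands": [{"linear": [0.005, 0, 0], "dr": [0, 0, 0], "gripper": 0.03}, {"linear": [0.009, 0, 0], "dr": [0, 0, 0], "gripper": 0.03}, {"linear": [0.011, 0, 0], "dr": [0, 0, 0], "gripper": 0.03}, {"linear": [0.0115, 0, 0], "dr": [0, 0, 0], "gripper": 0.03}, {"linear": [0.0115, 0, 0], "dr": [0, 0, 0], "gripper": 0.03}]}}

```text
clock: 7.05
ee_pos: [0.4685, 0.1583, 0.1268]
orientation: [-3.142, 0.002, 1.401]
wrist_force: [-1.9, -9.6, -3.6]
opening: 0.0359
finger_force: 40.0
```

Request:
{"fn": "play_rows", "kwargs": {"commands": [{"linear": [0.001, 0, 0], "dr": [0, 0, 0], "gripper": 0.03}, {"linear": [0.001, 0, 0], "dr": [0, 0, 0], "gripper": 0.03}]}}

```text
clock: 7.25
ee_pos: [0.4686, 0.1591, 0.1268]
orientation: [-3.141, 0.002, 1.401]
wrist_force: [-3.6, -11.1, -3.1]
opening: 0.0359
finger_force: 40.0
```

Request:
{"fn": "play_rows", "kwargs": {"commands": [{"linear": [0.001, 0, 0], "dr": [0, 0, 0], "gripper": 0.03}, {"linear": [0.001, 0, 0], "dr": [0, 0, 0], "gripper": 0.03}]}}

```text
clock: 7.45
ee_pos: [0.4687, 0.1598, 0.1268]
orientation: [-3.141, 0.003, 1.401]
wrist_force: [-4.1, -13.1, -2.0]
opening: 0.0359
finger_force: 40.0
```

Contact with the spring plate begins at TCP y≈0.156. I'm backing off to zero load, lowering the weight onto the rod and releasing.

Request:
{"fn": "play_rows", "kwargs": {"commands": [{"linear": [-0.002, 0, 0], "dr": [0, 0, 0], "gripper": 0.03}, {"linear": [-0.0042, 0, 0.001], "dr": [0, 0, 0], "gripper": 0.03}, {"linear": [-0.0042, 0, 0.003], "dr": [0, 0, 0], "gripper": 0.03}, {"linear": [-0.0042, 0, 0.0044], "dr": [0, 0, 0], "gripper": 0.03}, {"linear": [-0.0042, 0, 0.0044], "dr": [0, 0, 0], "gripper": 0.03}]}}

```text
clock: 7.95
ee_pos: [0.468, 0.1567, 0.1221]
orientation: [-3.141, 0.001, 1.401]
wrist_force: [-0.2, -5.0, -6.6]
opening: 0.0358
finger_force: 40.0
```

Request:
{"fn": "play_rows", "kwargs": {"commands": [{"linear": [0, 0, 0], "dr": [0, 0, 0], "gripper": 0.042}, {"linear": [0, 0, 0], "dr": [0, 0, 0], "gripper": 0.07}, {"linear": [0, 0, 0], "dr": [0, 0, 0], "gripper": 0.07}, {"linear": [0, 0, 0], "dr": [0, 0, 0], "gripper": 0.07}, {"linear": [0, 0, -0.03], "dr": [0, 0, 0], "gripper": 0.07}, {"linear": [0, 0, -0.07], "dr": [0, 0, 0], "gripper": 0.07}, {"linear": [0, 0, -0.11], "dr": [0, 0, 0], "gripper": 0.09}, {"linear": [0, 0, -0.11], "dr": [0, 0, 0], "gripper": 0.09}]}}

```text
clock: 8.75
ee_pos: [0.4695, 0.1574, 0.2382]
orientation: [3.135, -0.003, 1.401]
wrist_force: [-0.2, 0.4, -0.2]
opening: 0.0815
finger_force: 0.0
```

```bash
python3 - <<'E'
from h import *
st();d=np.load('w1.npz');im=d['im']
s=vision.capture('scene');cv2.imwrite('pics/s4.png',s)
t=vision.capture('top');cv2.imwrite('pics/t4.png',t)
E
```

```text
8.75 [0.46954037 0.15739161 0.23824453] [179.6090413   -0.19630016  80.29693974] F tool [ 0.34500464 -0.30461289  0.16082316] 0.08152227060677426
```

Request:
{"fn": "play_rows", "kwargs": {"commands": [{"linear": [-0.504, 0.148, 0], "dr": [0, 0, 0], "gripper": 0.093}, {"linear": [-0.504, 0.148, 0], "dr": [0, 0, 0], "gripper": 0.093}, {"linear": [-0.504, 0.148, 0], "dr": [0, 0, 0], "gripper": 0.093}, {"linear": [-0.504, 0.148, 0], "dr": [0, 0, 0], "gripper": 0.093}, {"linear": [-0.504, 0.148, 0], "dr": [0, 0, 0], "gripper": 0.093}, {"linear": [-0.504, 0.148, 0], "dr": [0, 0, 0], "gripper": 0.093}, {"linear": [-0.504, 0.148, 0], "dr": [0, 0, 0], "gripper": 0.093}, {"linear": [-0.504, 0.148, 0], "dr": [0, 0, 0], "gripper": 0.093}, {"linear": [-0.504, 0.148, 0], "dr": [0, 0, 0], "gripper": 0.093}, {"linear": [-0.504, 0.148, 0], "dr": [0, 0, 0], "gripper": 0.093}, {"linear": [-0.504, 0.148, 0], "dr": [0, 0, 0], "gripper": 0.093}, {"linear": [-0.504, 0.148, 0], "dr": [0, 0, 0], "gripper": 0.093}]}}

```text
clock: 10.05
ee_pos: [0.5283, -0.3675, 0.2295]
orientation: [-3.138, -0.001, 1.399]
wrist_force: [0.5, 0.8, 0.7]
opening: 0.0931
finger_force: 0.0
```

```bash
python3 - <<'E'
from h import *
R,p=st();w=vision.capture('wrist');np.savez('w5.npz',R=R,p=p,im=w)
C=cam('wrist',(R,p))
for X,n in(((.5415,-.3,.06),'thin'),((.516,-.178,.048),'keep')):
    u,v=proj(C,X).astype(int);print(n,u,v)
    for z in(.06,.048):
        try:print(z,top(w,C,(u-40,max(v-40,0),u+40,v+40),z))
        except Exception as e:print(e)
s=cv2.imread('pics/s4.png')
a=cv2.resize(w[0:250,220:470],None,fx=2.2,fy=2.2);b=cv2.resize(s[130:230,335:405],None,fx=3.5,fy=5.5)
cv2.imwrite('pics/v5.png',np.hstack([a,b]))
E
```

```text
10.05 [ 0.52831848 -0.36753     0.22951233] [-1.79815411e+02 -7.51685416e-02  8.01287164e+01] F tool [ 0.82368264  0.32220912 -0.66172634] 0.09306929756561162
thin 322 120
0.06 [ 533.2 -302.3   41.    17.4   16.9]
0.048 [ 532.9 -302.5   42.4   18.1   16.9]
keep 281 21
0.06 [ 515.  -183.6   46.8   12.9   23.1]
0.048 [ 514.1 -179.6   48.5   13.3   23.1]
```

View pics/v5.png

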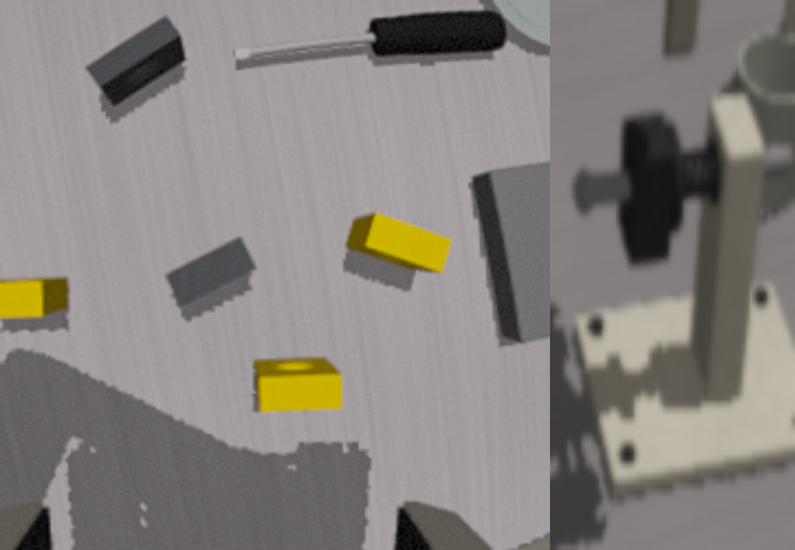

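Now the thin weight reads 41×17.4 mm at (0.533,-0.302), and the scene view confirms the thick weight hangs at the plate. A yellow block is near one finger, so I'll approach with a narrower opening.

Request:
{"fn": "play_rows", "kwargs": {"commands": [{"linear": [0.065, -0.0064, 0.12], "dr": [0, 0, -26.8], "gripper": 0.068}, {"linear": [0.065, -0.0064, 0.12], "dr": [0, 0, -26.8], "gripper": 0.068}, {"linear": [0.065, -0.0064, 0.12], "dr": [0, 0, -26.8], "gripper": 0.068}, {"linear": [0.065, -0.0064, 0.12], "dr": [0, 0, -26.8], "gripper": 0.068}, {"linear": [0.065, -0.0064, 0.12], "dr": [0, 0, -26.8], "gripper": 0.068}, {"linear": [0.065, -0.0064, 0.16], "dr": [0, 0, -26.8], "gripper": 0.068}, {"linear": [0.065, -0.0064, 0.2], "dr": [0, 0, -26.8], "gripper": 0.068}, {"linear": [0.065, -0.0064, 0.2155], "dr": [0, 0, -26.8], "gripper": 0.068}, {"linear": [0.065, -0.0064, 0.2155], "dr": [0, 0, -26.8], "gripper": 0.068}, {"linear": [0.065, -0.0064, 0.2155], "dr": [0, 0, -26.8], "gripper": 0.03}, {"linear": [0.065, -0.0064, 0.2155], "dr": [0, 0, -26.8], "gripper": 0.03}, {"linear": [0.065, -0.0064, 0.2155], "dr": [0, 0, -26.8], "gripper": 0.03}], "force": 40}}

```text
clock: 11.3
ee_pos: [0.5344, -0.3002, 0.0188]
orientation: [3.14, 0.002, 1.869]
wrist_force: [0.4, -0.3, -0.1]
opening: 0.0489
finger_force: 0.0
```

Request:
{"fn": "play_rows", "kwargs": {"commands": [{"linear": [0, 0, 0], "dr": [0, 0, 0], "gripper": 0.03}, {"linear": [0, 0, 0], "dr": [0, 0, 0], "gripper": 0.03}]}}

```text
clock: 11.5
ee_pos: [0.5341, -0.3, 0.0181]
orientation: [3.141, 0.001, 1.869]
wrist_force: [-2.0, -0.4, 6.9]
opening: 0.0421
finger_force: 40.0
```

```bash
python3 - <<'E'
from h import *
st()
E
```

```text
11.5 [ 0.53410521 -0.30001133  0.01812029] [1.79949489e+02 6.58954818e-02 1.07082532e+02] F tool [ 0.1924781  -2.02809507 -6.8878403 ] 0.04210292479748121
```

Opening is 42.1 mm, so this is the thin weight. Lifting and carrying it to the spindle.

Request:
{"fn": "play_rows", "kwargs": {"commands": [{"linear": [0, 0, -0.05], "dr": [0, 0, 0], "gripper": 0.03}, {"linear": [0, 0, -0.1], "dr": [0, 0, 0], "gripper": 0.03}, {"linear": [0.02, 0.0015, -0.14], "dr": [0, 0, 3], "gripper": 0.03}, {"linear": [0.06, 0.004, -0.165], "dr": [0, 0, 6], "gripper": 0.03}, {"linear": [0.105, 0.008, -0.18], "dr": [0, 0, 10], "gripper": 0.03}, {"linear": [0.15, 0.011, -0.18], "dr": [0, 0, 14], "gripper": 0.03}, {"linear": [0.195, 0.0145, -0.18], "dr": [0, 0, 18], "gripper": 0.03}, {"linear": [0.24, 0.018, -0.18], "dr": [0, 0, 22], "gripper": 0.03}, {"linear": [0.285, 0.021, -0.18], "dr": [0, 0, 26.75], "gripper": 0.03}, {"linear": [0.33, 0.024, -0.18], "dr": [0, 0, 26.75], "gripper": 0.03}, {"linear": [0.3683, 0.0269, -0.18], "dr": [0, 0, 26.75], "gripper": 0.03}, {"linear": [0.3683, 0.0269, -0.18], "dr": [0, 0, 26.75], "gripper": 0.03}]}}

```text
clock: 12.7
ee_pos: [0.45, 0.0637, 0.1972]
orientation: [3.141, -0.001, 1.406]
wrist_force: [0.1, 0.1, -4.0]
opening: 0.0418
finger_force: 40.0
```

Request:
{"fn": "play_rows", "kwargs": {"commands": [{"linear": [0, 0, 0], "dr": [0, 0, 0], "gripper": 0.03}, {"linear": [0, 0, 0], "dr": [0, 0, 0], "gripper": 0.03}, {"linear": [0, 0, 0], "dr": [0, 0, 0], "gripper": 0.03}]}}

```text
clock: 13.0
ee_pos: [0.4513, 0.0594, 0.1968]
orientation: [-3.141, 0.0, 1.401]
wrist_force: [0.1, -0.3, -3.0]
opening: 0.0418
finger_force: 40.0
```

```bash
cat >> h.py <<'E'
def to(x,y,z,yaw):
    R,p=st();print('linear',np.round(R.T@(np.array([x,y,z])-p),4),'dz',round(np.degrees(bot.get_obs()['orientation'][2])-yaw,2))
E
python3 - <<'E'
from h import *
to(.4550,.08,.128,80.33)
E
```

```text
13.0 [0.45131719 0.05937097 0.1968204 ] [-1.79983776e+02  8.33636136e-03  8.02566685e+01] F tool [-0.24497387  0.18856966  3.01680387] 0.04184270261575973
linear [0.021  0.0002 0.0688] dz -0.07
```

Request:
{"fn": "play_rows", "kwargs": {"commands": [{"linear": [0, 0.0002, 0.04], "dr": [0, 0, 0], "gripper": 0.03}, {"linear": [0, 0.0002, 0.0688], "dr": [0, 0, 0], "gripper": 0.03}, {"linear": [0.01, 0.0002, 0.0688], "dr": [0, 0, 0], "gripper": 0.03}, {"linear": [0.021, 0.0002, 0.0688], "dr": [0, 0, 0], "gripper": 0.03}, {"linear": [0.021, 0.0002, 0.0688], "dr": [0, 0, 0], "gripper": 0.03}, {"linear": [0.021, 0.0002, 0.0688], "dr": [0, 0, 0], "gripper": 0.03}]}}

```text
clock: 13.6
ee_pos: [0.4556, 0.0813, 0.1297]
orientation: [3.14, -0.0, 1.403]
wrist_force: [-0.7, -0.2, -3.2]
opening: 0.0417
finger_force: 40.0
```

```bash
python3 - <<'E'
from h import *
to(.4584,.1,.128,80.33)
R,p=tool()
w=vision.capture('wrist');g=cv2.medianBlur(cv2.cvtColor(w,cv2.COLOR_BGR2GRAY),3)
for v in(140,170,195,205,215,225,240):print(v,' '.join(map(str,g[v,284:360])))
E
```

```text
13.6 [0.4555807  0.08132345 0.12972901] [ 1.79893313e+02 -2.70344598e-02  8.03884384e+01] F tool [-0.33722751 -0.69068756  3.14969981] 0.041723508044169584
linear [ 0.0189 -0.0003  0.0017] dz 0.06
140 161 163 164 167 169 169 169 171 171 172 174 177 178 178 139 119 118 118 117 118 119 119 108 86 85 82 82 83 85 83 88 88 88 89 89 92 93 93 93 93 91 89 88 88 87 87 84 83 83 83 87 92 109 109 109 133 158 158 158 156 154 154 155 155 154 152 149 149 149 148 145 143 143 141 141 137
170 164 164 165 164 164 162 163 164 164 164 163 163 163 164 165 166 166 164 163 162 162 162 161 132 120 120 132 136 141 148 150 153 155 156 160 161 161 163 163 160 157 156 155 150 148 144 140 133 125 122 122 162 163 162 163 163 165 165 161 161 161 161 161 160 160 159 159 159 160 161 161 161 161 161 162 164
195 163 163 164 164 162 164 164 165 165 164 163 163 163 163 163 165 165 163 101 101 103 108 108 107 105 107 110 112 114 127 129 133 144 147 152 154 154 155 155 153 151 146 139 123 117 111 111 110 110 110 105 111 115 115 111 112 130 156 161 163 163 163 161 160 160 161 161 161 160 160 160 160 159 159 160 160
205 156 
[... 371 characters left out ...]
 104 103 103 103 105 104 104 104 104 102 102 102 102 102 102 106 107 107 107 107 107 107 107 104 104 103 100 100 101 101 99 99 99 100 100 100 100 98 99 101 102 102 102 102 103 102 101 101 102 102 102 102 102 101 101 101 101 101 101
225 105 103 95 72 36 35 36 36 36 34 35 35 35 33 30 34 33 34 33 34 36 37 37 39 37 34 34 34 34 33 31 31 33 33 33 33 32 32 32 33 33 36 36 32 30 30 30 34 34 35 35 35 29 29 31 33 33 33 33 33 33 33 36 33 33 33 33 33 32 33 38 60 90 101 101 101
240 34 38 38 34 34 32 33 31 32 32 33 34 30 31 31 32 32 32 34 38 40 37 37 36 37 39 41 42 42 43 43 45 45 45 45 44 44 44 39 39 42 42 44 44 44 41 42 42 44 40 40 39 38 38 38 35 35 34 34 33 32 32 34 32 34 34 34 30 30 32 35 34 34 34 34 34
```

Head and rod centre at u≈320.8 and the thin weight at 321, so it is aligned. Advancing.

Request:
{"fn": "play_rows", "kwargs": {"commands": [{"linear": [0.004, 0, 0.0004], "dr": [0, 0, 0], "gripper": 0.03}, {"linear": [0.009, 0, 0.0005], "dr": [0, 0, 0], "gripper": 0.03}, {"linear": [0.013, 0, 0.0005], "dr": [0, 0, 0], "gripper": 0.03}, {"linear": [0.017, 0, 0.0005], "dr": [0, 0, 0], "gripper": 0.03}, {"linear": [0.021, 0, 0.0005], "dr": [0, 0, 0], "gripper": 0.03}, {"linear": [0.024, 0, 0.0005], "dr": [0, 0, 0], "gripper": 0.03}]}}

```text
clock: 14.25
ee_pos: [0.4589, 0.105, 0.1276]
orientation: [-3.142, -0.0, 1.402]
wrist_force: [0.1, 0.4, -3.6]
opening: 0.0417
finger_force: 40.0
```

Request:
{"fn": "play_rows", "kwargs": {"commands": [{"linear": [0.008, 0, 0], "dr": [0, 0, 0], "gripper": 0.03}, {"linear": [0.015, 0, 0], "dr": [0, 0, 0], "gripper": 0.03}, {"linear": [0.02, 0, 0], "dr": [0, 0, 0], "gripper": 0.03}, {"linear": [0.024, 0, 0], "dr": [0, 0, 0], "gripper": 0.03}, {"linear": [0.024, 0, 0], "dr": [0, 0, 0], "gripper": 0.03}]}}

```text
clock: 14.75
ee_pos: [0.4629, 0.1287, 0.1276]
orientation: [-3.141, 0.0, 1.403]
wrist_force: [0.7, 0.0, -2.6]
opening: 0.0418
finger_force: 40.0
```

Request:
{"fn": "play_rows", "kwargs": {"commands": [{"linear": [0.002, 0, 0], "dr": [0, 0, 0], "gripper": 0.03}, {"linear": [0.004, 0, 0], "dr": [0, 0, 0], "gripper": 0.03}, {"linear": [0.004, 0, 0], "dr": [0, 0, 0], "gripper": 0.03}]}}

```text
clock: 15.05
ee_pos: [0.4636, 0.1323, 0.1276]
orientation: [-3.142, -0.0, 1.402]
wrist_force: [0.8, 0.9, -3.9]
opening: 0.042
finger_force: 40.0
```

Request:
{"fn": "play_rows", "kwargs": {"commands": [{"linear": [0.001, 0, 0], "dr": [0, 0, 0], "gripper": 0.03}, {"linear": [0.0025, 0, 0], "dr": [0, 0, 0], "gripper": 0.03}, {"linear": [0.0025, 0, 0], "dr": [0, 0, 0], "gripper": 0.03}]}}

```text
clock: 15.35
ee_pos: [0.4641, 0.1347, 0.1277]
orientation: [3.142, -0.0, 1.402]
wrist_force: [-0.1, -0.4, -3.2]
opening: 0.0416
finger_force: 40.0
```

Request:
{"fn": "play_rows", "kwargs": {"commands": [{"linear": [0.0015, 0, 0], "dr": [0, 0, 0], "gripper": 0.03}, {"linear": [0.0015, 0, 0], "dr": [0, 0, 0], "gripper": 0.03}]}}

```text
clock: 15.55
ee_pos: [0.4643, 0.1361, 0.1276]
orientation: [-3.142, 0.0, 1.402]
wrist_force: [0.3, 0.0, -3.6]
opening: 0.0422
finger_force: 40.0
```

Request:
{"fn": "play_rows", "kwargs": {"commands": [{"linear": [0.0015, 0, 0], "dr": [0, 0, 0], "gripper": 0.03}, {"linear": [0.0015, 0, 0], "dr": [0, 0, 0], "gripper": 0.03}]}}

```text
clock: 15.75
ee_pos: [0.4645, 0.1373, 0.1276]
orientation: [-3.141, 0.001, 1.402]
wrist_force: [-0.8, -5.0, -2.0]
opening: 0.0419
finger_force: 40.0
```

Request:
{"fn": "play_rows", "kwargs": {"commands": [{"linear": [0.0015, 0, 0], "dr": [0, 0, 0], "gripper": 0.03}, {"linear": [0.0015, 0, 0], "dr": [0, 0, 0], "gripper": 0.03}]}}

```text
clock: 15.95
ee_pos: [0.4647, 0.1384, 0.1276]
orientation: [-3.141, 0.002, 1.402]
wrist_force: [-2.4, -9.0, -1.1]
opening: 0.0417
finger_force: 40.0
```

Request:
{"fn": "play_rows", "kwargs": {"commands": [{"linear": [-0.0018, 0, 0.001], "dr": [0, 0, 0], "gripper": 0.03}, {"linear": [-0.0018, 0, 0.003], "dr": [0, 0, 0], "gripper": 0.03}, {"linear": [-0.0018, 0, 0.0038], "dr": [0, 0, 0], "gripper": 0.03}, {"linear": [-0.0018, 0, 0.0038], "dr": [0, 0, 0], "gripper": 0.03}]}}

```text
clock: 16.35
ee_pos: [0.4644, 0.1368, 0.1237]
orientation: [-3.141, 0.001, 1.402]
wrist_force: [-0.4, -7.1, -3.4]
opening: 0.0417
finger_force: 40.0
```

Request:
{"fn": "play_rows", "kwargs": {"commands": [{"linear": [0, 0, 0], "dr": [0, 0, 0], "gripper": 0.048}, {"linear": [0, 0, 0], "dr": [0, 0, 0], "gripper": 0.072}, {"linear": [0, 0, 0], "dr": [0, 0, 0], "gripper": 0.072}, {"linear": [0, 0, 0], "dr": [0, 0, 0], "gripper": 0.072}, {"linear": [0, 0, -0.03], "dr": [0, 0, 0], "gripper": 0.072}, {"linear": [0, 0, -0.07], "dr": [0, 0, 0], "gripper": 0.072}, {"linear": [0, 0, -0.11], "dr": [0, 0, 0], "gripper": 0.09}, {"linear": [0, 0, -0.11], "dr": [0, 0, 0], "gripper": 0.09}, {"linear": [0, 0, -0.11], "dr": [0, 0, 0], "gripper": 0.09}]}}

```text
clock: 17.25
ee_pos: [0.4647, 0.1374, 0.2344]
orientation: [3.14, -0.001, 1.402]
wrist_force: [-0.3, -0.6, -0.5]
opening: 0.0887
finger_force: 0.0
```

```bash
python3 - <<'E'
from h import *
R,p=st()
s=vision.capture('scene');cv2.imwrite('pics/s6.png',s)
w=vision.capture('wrist');cv2.imwrite('pics/w6.png',w)
to(.500,-.25,.235,80.3)
E
```

```text
17.25 [0.46474573 0.13741314 0.23436168] [ 1.79923321e+02 -3.75026684e-02  8.03416382e+01] F tool [-0.68596385 -0.19260102  0.54044501] 0.08866057309289829
17.35 [0.46414072 0.13725314 0.23259461] [-1.79923605e+02  3.19416182e-02  8.03421075e+01] F tool [-0.11488069  0.63378175  0.70756416] 0.09009652910798038
linear [-0.3757  0.1003 -0.0023] dz 0.04
```

Request:
{"fn": "play_rows", "kwargs": {"commands": [{"linear": [-0.375, 0.1, 0], "dr": [0, 0, 0], "gripper": 0.093}, {"linear": [-0.375, 0.1, 0], "dr": [0, 0, 0], "gripper": 0.093}, {"linear": [-0.375, 0.1, 0], "dr": [0, 0, 0], "gripper": 0.093}, {"linear": [-0.375, 0.1, 0], "dr": [0, 0, 0], "gripper": 0.093}, {"linear": [-0.375, 0.1, 0], "dr": [0, 0, 0], "gripper": 0.093}, {"linear": [-0.375, 0.1, 0], "dr": [0, 0, 0], "gripper": 0.093}, {"linear": [-0.375, 0.1, 0], "dr": [0, 0, 0], "gripper": 0.093}, {"linear": [-0.375, 0.1, 0], "dr": [0, 0, 0], "gripper": 0.093}, {"linear": [-0.375, 0.1, 0], "dr": [0, 0, 0], "gripper": 0.093}, {"linear": [-0.375, 0.1, 0], "dr": [0, 0, 0], "gripper": 0.093}, {"linear": [-0.375, 0.1, 0], "dr": [0, 0, 0], "gripper": 0.093}]}}

```text
clock: 18.45
ee_pos: [0.5, -0.2482, 0.2332]
orientation: [-3.141, -0.001, 1.403]
wrist_force: [-0.1, -0.1, 0.3]
opening: 0.0931
finger_force: 0.0
```

```bash
python3 - <<'E'
from h import *
R,p=st();w=vision.capture('wrist')
C=cam('wrist',(R,p));u,v=proj(C,(.515,-.179,.048)).astype(int);print(u,v)
r=top(w,C,(u-40,v-40,u+40,v+40),.048);print(r)
to(r[0]/1e3,r[1]/1e3,.007,r[4]+90)
E
```

```text
18.45 [ 0.49998891 -0.24824979  0.23315328] [-1.79949203e+02 -3.14355407e-02  8.03732530e+01] F tool [-0.16430454 -0.09386709 -0.3099979 ] 0.09306184070281057
323 118
[ 513.7 -180.4   49.5   13.7   23.3]
18.5 [ 0.50009292 -0.2480772   0.23345391] [-1.79975274e+02 -1.84451859e-02  8.04007368e+01] F tool [-0.21938779 -1.14405267 -0.28657723] 0.09304372839287742
linear [0.0689 0.0022 0.2265] dz -32.9
```

Request:
{"fn": "play_rows", "kwargs": {"commands": [{"linear": [0.0689, 0.0022, 0.13], "dr": [0, 0, -32.9], "gripper": 0.074}, {"linear": [0.0689, 0.0022, 0.13], "dr": [0, 0, -32.9], "gripper": 0.074}, {"linear": [0.0689, 0.0022, 0.13], "dr": [0, 0, -32.9], "gripper": 0.074}, {"linear": [0.0689, 0.0022, 0.13], "dr": [0, 0, -32.9], "gripper": 0.074}, {"linear": [0.0689, 0.0022, 0.13], "dr": [0, 0, -32.9], "gripper": 0.074}, {"linear": [0.0689, 0.0022, 0.17], "dr": [0, 0, -32.9], "gripper": 0.074}, {"linear": [0.0689, 0.0022, 0.205], "dr": [0, 0, -32.9], "gripper": 0.074}, {"linear": [0.0689, 0.0022, 0.2255], "dr": [0, 0, -32.9], "gripper": 0.074}, {"linear": [0.0689, 0.0022, 0.2255], "dr": [0, 0, -32.9], "gripper": 0.074}, {"linear": [0.0689, 0.0022, 0.2255], "dr": [0, 0, -32.9], "gripper": 0.074}, {"linear": [0.0689, 0.0022, 0.2255], "dr": [0, 0, -32.9], "gripper": 0.074}]}}

```text
clock: 19.6
ee_pos: [0.5149, -0.1819, 0.0105]
orientation: [3.14, 0.002, 1.975]
wrist_force: [-0.2, -0.6, 0.0]
opening: 0.0739
finger_force: 0.0
```

Request:
{"fn": "play_rows", "kwargs": {"commands": [{"linear": [0.001, -0.0005, 0.003], "dr": [0, 0, 0], "gripper": 0.074}, {"linear": [0.001, -0.0005, 0.003], "dr": [0, 0, 0], "gripper": 0.04}, {"linear": [0.001, -0.0005, 0.003], "dr": [0, 0, 0], "gripper": 0.04}, {"linear": [0.001, -0.0005, 0.003], "dr": [0, 0, 0], "gripper": 0.04}, {"linear": [0.001, -0.0005, 0.003], "dr": [0, 0, 0], "gripper": 0.04}, {"linear": [0.001, -0.0005, 0.003], "dr": [0, 0, 0], "gripper": 0.04}], "force": 60}}

```text
clock: 20.2
ee_pos: [0.5131, -0.1809, 0.0055]
orientation: [3.141, 0.0, 1.976]
wrist_force: [-0.3, 1.0, 1.8]
opening: 0.0498
finger_force: 60.0
```

```bash
python3 - <<'E'
from h import *
to(.4516,.06,.197,80.33)
E
```

```text
20.2 [ 0.51309863 -0.18092204  0.00548965] [1.79991453e+02 6.07109972e-03 1.13236441e+02] F tool [ 1.07107648  0.15958466 -1.8050825 ] 0.049828612155724566
linear [ 0.2456  0.0386 -0.1915] dz 32.91
```

Request:
{"fn": "play_rows", "kwargs": {"commands": [{"linear": [0, 0, -0.05], "dr": [0, 0, 0], "gripper": 0.04}, {"linear": [0, 0, -0.1], "dr": [0, 0, 0], "gripper": 0.04}, {"linear": [0.02, 0.003, -0.145], "dr": [0, 0, 4], "gripper": 0.04}, {"linear": [0.06, 0.01, -0.18], "dr": [0, 0, 9], "gripper": 0.04}, {"linear": [0.105, 0.017, -0.1915], "dr": [0, 0, 14], "gripper": 0.04}, {"linear": [0.15, 0.024, -0.1915], "dr": [0, 0, 20], "gripper": 0.04}, {"linear": [0.195, 0.031, -0.1915], "dr": [0, 0, 27], "gripper": 0.04}, {"linear": [0.2456, 0.0386, -0.1915], "dr": [0, 0, 32.91], "gripper": 0.04}, {"linear": [0.2456, 0.0386, -0.1915], "dr": [0, 0, 32.91], "gripper": 0.04}, {"linear": [0.2456, 0.0386, -0.1915], "dr": [0, 0, 32.91], "gripper": 0.04}, {"linear": [0.2456, 0.0386, -0.1915], "dr": [0, 0, 32.91], "gripper": 0.04}, {"linear": [0.2456, 0.0386, -0.1915], "dr": [0, 0, 32.91], "gripper": 0.04}]}}

```text
clock: 21.4
ee_pos: [0.4518, 0.059, 0.1967]
orientation: [-3.141, 0.0, 1.401]
wrist_force: [-0.6, 0.1, -1.2]
opening: 0.0497
finger_force: 60.0
```

```bash
python3 - <<'E'
from h import *
to(.4550,.08,.1215,80.33)
E
```

```text
21.4 [0.45181333 0.05897526 0.19666252] [-1.79981235e+02  1.46182446e-02  8.02793737e+01] F tool [ 0.02815673 -0.61090686  1.17866824] 0.049744025137132726
linear [ 0.0213 -0.0004  0.0752] dz -0.05
```

Request:
{"fn": "play_rows", "kwargs": {"commands": [{"linear": [0, -0.0004, 0.04], "dr": [0, 0, 0], "gripper": 0.04}, {"linear": [0, -0.0004, 0.0752], "dr": [0, 0, 0], "gripper": 0.04}, {"linear": [0.01, -0.0004, 0.0752], "dr": [0, 0, 0], "gripper": 0.04}, {"linear": [0.0213, -0.0004, 0.0752], "dr": [0, 0, 0], "gripper": 0.04}, {"linear": [0.0213, -0.0004, 0.0752], "dr": [0, 0, 0], "gripper": 0.04}, {"linear": [0.0213, -0.0004, 0.0752], "dr": [0, 0, 0], "gripper": 0.04}, {"linear": [0.0213, -0.0004, 0.0752], "dr": [0, 0, 0], "gripper": 0.04}]}}

```text
clock: 22.1
ee_pos: [0.4552, 0.0811, 0.1228]
orientation: [3.14, -0.0, 1.402]
wrist_force: [-0.7, -0.3, -1.8]
opening: 0.0496
finger_force: 60.0
```

```bash
python3 - <<'E'
from h import *
to(.4584,.1,.1215,80.33)
w=vision.capture('wrist');g=cv2.medianBlur(cv2.cvtColor(w,cv2.COLOR_BGR2GRAY),3);cv2.imwrite('pics/w7.png',w)
for v in(180,190,200,205,210,222,230):print(v,' '.join(map(str,g[v,276:366])))
E
```

```text
22.1 [0.45520858 0.08114044 0.12282242] [ 1.79914933e+02 -1.99409404e-02  8.03492361e+01] F tool [-0.4544811  -0.60933145  1.81285882] 0.0495697673818599
linear [ 0.0191 -0.      0.0013] dz 0.02
180 78 78 78 78 77 77 77 77 77 79 79 79 79 79 81 80 79 78 80 80 80 80 79 79 79 79 77 78 78 78 78 78 78 77 77 77 78 78 79 78 78 77 78 79 79 82 80 80 79 78 79 78 80 78 78 78 79 80 80 81 81 81 80 79 79 80 80 80 81 81 82 80 80 80 80 80 78 80 79 79 79 79 80 79 82 82 81 80 80 81
190 172 170 170 170 169 169 169 169 169 168 167 167 169 170 171 169 168 168 168 168 168 168 169 169 169 168 170 171 171 169 164 126 123 123 130 138 143 150 154 155 159 162 163 164 165 166 166 166 164 163 161 158 155 153 146 142 135 130 119 119 155 168 169 169 167 166 165 167 167 167 165 165 165 165 165 165 165 164 164 164 164 164 165 166 166 166 166 169 169 169
200 170 171 170 170 170 170 170 170 169 169 168 168 167 168 168 171 171 169 167 167 168 169 169 169 168 148 114 114 127 130 135 140 142 145 146 145 140 138 133 132 132 135 135 129 129 129 129 124 124 127 129 130 137 142 143 143 148 154 151 146 142 137 135 126 122 122
[... 762 characters left out ...]
04 105 105 104 103 103 103 103 103 104 104 104 104 104 104 105
222 108 107 106 106 107 107 110 110 109 108 109 108 108 108 108 106 104 104 106 108 108 108 106 105 106 107 108 108 107 107 108 107 107 107 108 105 104 104 105 107 108 108 106 108 109 109 109 108 107 107 108 106 105 105 104 104 102 104 105 105 105 105 107 105 103 103 106 106 107 105 104 104 105 106 104 104 104 105 104 104 104 105 105 105 104 103 104 104 105 103
230 97 86 55 37 34 34 34 34 35 36 35 28 32 33 34 35 32 32 32 34 35 35 35 35 35 35 35 33 32 33 32 33 33 34 35 34 33 30 30 31 34 34 34 37 33 33 33 33 35 34 34 33 32 31 32 33 33 33 34 35 35 33 34 33 33 33 34 35 36 36 36 34 34 34 35 35 35 31 31 34 35 36 36 36 33 33 33 37 55 80
```

Keeper centre is at u≈321 and the head at 321.5, so it is aligned. Advancing slowly.

Request:
{"fn": "play_rows", "kwargs": {"commands": [{"linear": [0, 0, 0], "dr": [0, 0, 0], "gripper": 0.04}, {"linear": [0.005, 0, 0], "dr": [0, 0, 0], "gripper": 0.04}, {"linear": [0.01, 0, 0], "dr": [0, 0, 0], "gripper": 0.04}, {"linear": [0.014, 0, 0], "dr": [0, 0, 0], "gripper": 0.04}, {"linear": [0.018, 0, 0], "dr": [0, 0, 0], "gripper": 0.04}, {"linear": [0.021, 0, 0], "dr": [0, 0, 0], "gripper": 0.04}, {"linear": [0.024, 0, 0], "dr": [0, 0, 0], "gripper": 0.04}]}}

```text
clock: 22.85
ee_pos: [0.4588, 0.1051, 0.1215]
orientation: [-3.141, 0.0, 1.402]
wrist_force: [-0.6, 0.6, -2.4]
opening: 0.0496
finger_force: 60.0
```

Request:
{"fn": "play_rows", "kwargs": {"commands": [{"linear": [0.003, 0, 0], "dr": [0, 0, 0], "gripper": 0.04}, {"linear": [0.006, 0, 0], "dr": [0, 0, 0], "gripper": 0.04}, {"linear": [0.008, 0, 0], "dr": [0, 0, 0], "gripper": 0.04}, {"linear": [0.008, 0, 0], "dr": [0, 0, 0], "gripper": 0.04}]}}

```text
clock: 23.25
ee_pos: [0.4601, 0.1128, 0.1216]
orientation: [-3.142, -0.0, 1.402]
wrist_force: [-0.1, -0.5, -2.3]
opening: 0.0494
finger_force: 60.0
```

Request:
{"fn": "play_rows", "kwargs": {"commands": [{"linear": [0.001, 0, 0], "dr": [0, 0, 0], "gripper": 0.04}, {"linear": [0.002, 0, 0], "dr": [0, 0, 0], "gripper": 0.04}, {"linear": [0.002, 0, 0], "dr": [0, 0, 0], "gripper": 0.04}]}}

```text
clock: 23.55
ee_pos: [0.4605, 0.1146, 0.1216]
orientation: [3.142, -0.0, 1.402]
wrist_force: [0.3, 0.5, -2.0]
opening: 0.0496
finger_force: 60.0
```

Request:
{"fn": "play_rows", "kwargs": {"commands": [{"linear": [0.001, 0, 0], "dr": [0, 0, 0], "gripper": 0.04}, {"linear": [0.002, 0, 0], "dr": [0, 0, 0], "gripper": 0.04}, {"linear": [0.002, 0, 0], "dr": [0, 0, 0], "gripper": 0.04}]}}

```text
clock: 23.85
ee_pos: [0.4608, 0.1167, 0.1216]
orientation: [-3.142, -0.0, 1.402]
wrist_force: [0.4, -0.5, -2.5]
opening: 0.0493
finger_force: 60.0
```

Request:
{"fn": "play_rows", "kwargs": {"commands": [{"linear": [0.001, 0, 0], "dr": [0, 0, 0], "gripper": 0.04}, {"linear": [0.0015, 0, 0], "dr": [0, 0, 0], "gripper": 0.04}, {"linear": [0.0015, 0, 0], "dr": [0, 0, 0], "gripper": 0.04}]}}

```text
clock: 24.15
ee_pos: [0.461, 0.1179, 0.1216]
orientation: [3.142, 0.0, 1.402]
wrist_force: [-1.4, -2.9, -2.0]
opening: 0.0496
finger_force: 60.0
```

Request:
{"fn": "play_rows", "kwargs": {"commands": [{"linear": [0.001, 0, 0], "dr": [0, 0, 0], "gripper": 0.04}, {"linear": [0.001, 0, 0], "dr": [0, 0, 0], "gripper": 0.04}, {"linear": [0.001, 0, 0], "dr": [0, 0, 0], "gripper": 0.04}]}}

```text
clock: 24.45
ee_pos: [0.4612, 0.1187, 0.1216]
orientation: [-3.142, 0.001, 1.402]
wrist_force: [-0.6, -4.9, -1.1]
opening: 0.0498
finger_force: 60.0
```

Request:
{"fn": "play_rows", "kwargs": {"commands": [{"linear": [0.001, 0, 0], "dr": [0, 0, 0], "gripper": 0.04}, {"linear": [0.002, 0, 0], "dr": [0, 0, 0], "gripper": 0.04}, {"linear": [0.002, 0, 0], "dr": [0, 0, 0], "gripper": 0.04}]}}

```text
clock: 24.75
ee_pos: [0.4614, 0.1203, 0.1216]
orientation: [-3.141, 0.002, 1.402]
wrist_force: [-2.2, -10.0, -0.5]
opening: 0.0494
finger_force: 60.0
```

Request:
{"fn": "play_rows", "kwargs": {"commands": [{"linear": [0.0008, 0, 0], "dr": [0, 0, 0], "gripper": 0.04}, {"linear": [0.0008, 0, 0], "dr": [0, 0, 0], "gripper": 0.04}, {"linear": [0.0008, 0, 0], "dr": [0, 0, 0], "gripper": 0.04}]}}

```text
clock: 25.05
ee_pos: [0.4615, 0.1209, 0.1216]
orientation: [-3.141, 0.002, 1.402]
wrist_force: [-3.6, -10.9, 0.4]
opening: 0.05
finger_force: 60.0
```

```bash
python3 - <<'E'
from h import *
R,p=st()
w=vision.capture('wrist');cv2.imwrite('pics/w8.png',w);s=vision.capture('scene');cv2.imwrite('pics/s8.png',s)
g=cv2.cvtColor(w,cv2.COLOR_BGR2GRAY);print([int(x) for x in g[150:290:2,321]])
E
```

```text
25.05 [0.46150449 0.1208647  0.12164867] [-1.79988623e+02  1.21590528e-01  8.03053255e+01] F tool [-11.31116376  -1.7383732   -0.38180968] 0.04995348635196583
[77, 75, 80, 76, 82, 79, 77, 80, 79, 76, 82, 82, 82, 79, 82, 81, 75, 78, 78, 81, 72, 80, 75, 77, 75, 81, 75, 77, 74, 77, 77, 79, 79, 80, 80, 80, 73, 73, 78, 77, 46, 45, 49, 45, 39, 43, 40, 47, 38, 44, 42, 44, 42, 43, 36, 48, 46, 44, 47, 48, 48, 45, 40, 38, 46, 42, 43, 40, 53, 44]
```

Request:
{"fn": "play_rows", "kwargs": {"commands": [{"linear": [0.0006, 0, 0], "dr": [0, 0, 0], "gripper": 0.04}, {"linear": [0.0012, 0, 0], "dr": [0, 0, 0], "gripper": 0.04}, {"linear": [0.0012, 0, 0], "dr": [0, 0, 0], "gripper": 0.04}]}}

```text
clock: 25.45
ee_pos: [0.4617, 0.1217, 0.1217]
orientation: [-3.141, 0.003, 1.401]
wrist_force: [-3.4, -14.3, 1.2]
opening: 0.0499
finger_force: 60.0
```

Request:
{"fn": "play_rows", "kwargs": {"commands": [{"linear": [0.0006, 0, 0], "dr": [0, 0, 0], "gripper": 0.04}, {"linear": [0.0006, 0, 0], "dr": [0, 0, 0], "gripper": 0.04}, {"linear": [0.0006, 0, 0], "dr": [0, 0, 0], "gripper": 0.04}]}}

```text
clock: 25.75
ee_pos: [0.4618, 0.1222, 0.1216]
orientation: [-3.141, 0.003, 1.401]
wrist_force: [-5.2, -15.6, 2.0]
opening: 0.0499
finger_force: 60.0
```

About 16 N and roughly 3.8 mm of compression. I'm trying the drop in small steps while watching vertical force.

Request:
{"fn": "play_rows", "kwargs": {"commands": [{"linear": [0, 0, 0.0008], "dr": [0, 0, 0], "gripper": 0.04}, {"linear": [0, 0, 0.0016], "dr": [0, 0, 0], "gripper": 0.04}, {"linear": [0, 0, 0.0022], "dr": [0, 0, 0], "gripper": 0.04}, {"linear": [0, 0, 0.0022], "dr": [0, 0, 0], "gripper": 0.04}]}}

```text
clock: 26.15
ee_pos: [0.4619, 0.1221, 0.1194]
orientation: [3.141, 0.003, 1.401]
wrist_force: [-3.0, -16.4, 0.4]
opening: 0.0497
finger_force: 60.0
```

Request:
{"fn": "play_rows", "kwargs": {"commands": [{"linear": [0, 0, 0.001], "dr": [0, 0, 0], "gripper": 0.04}, {"linear": [0, 0, 0.0019], "dr": [0, 0, 0], "gripper": 0.04}, {"linear": [0, 0, 0.0019], "dr": [0, 0, 0], "gripper": 0.04}]}}

```text
clock: 26.45
ee_pos: [0.4619, 0.1221, 0.1175]
orientation: [3.141, 0.003, 1.401]
wrist_force: [-1.5, -15.7, 1.1]
opening: 0.0495
finger_force: 60.0
```

```bash
python3 - <<'E'
from h import *
R,p=st()
E
```

```text
26.45 [0.46192468 0.12214661 0.11752085] [1.79989050e+02 1.74409847e-01 8.02877280e+01] F tool [-15.76557341   1.22080028  -1.10024884] 0.04954027296536535
```

Request:
{"fn": "play_rows", "kwargs": {"commands": [{"linear": [-0.0006, 0, 0.0003], "dr": [0, 0, 0], "gripper": 0.04}, {"linear": [-0.0012, 0, 0.0003], "dr": [0, 0, 0], "gripper": 0.04}, {"linear": [-0.0018, 0, 0.0003], "dr": [0, 0, 0], "gripper": 0.04}, {"linear": [-0.0018, 0, 0.0003], "dr": [0, 0, 0], "gripper": 0.04}]}}

```text
clock: 26.85
ee_pos: [0.4617, 0.1208, 0.1173]
orientation: [3.141, 0.002, 1.401]
wrist_force: [-1.2, -10.2, -0.6]
opening: 0.0501
finger_force: 60.0
```

Request:
{"fn": "play_rows", "kwargs": {"commands": [{"linear": [-0.0006, 0, 0], "dr": [0, 0, 0], "gripper": 0.04}, {"linear": [-0.0012, 0, 0], "dr": [0, 0, 0], "gripper": 0.04}, {"linear": [-0.0012, 0, 0], "dr": [0, 0, 0], "gripper": 0.04}]}}

```text
clock: 27.15
ee_pos: [0.4616, 0.1202, 0.1173]
orientation: [3.141, 0.001, 1.402]
wrist_force: [0.9, -5.9, -1.0]
opening: 0.05
finger_force: 60.0
```

Request:
{"fn": "play_rows", "kwargs": {"commands": [{"linear": [-0.0006, 0, 0], "dr": [0, 0, 0], "gripper": 0.04}, {"linear": [-0.0012, 0, 0], "dr": [0, 0, 0], "gripper": 0.04}, {"linear": [-0.0012, 0, 0], "dr": [0, 0, 0], "gripper": 0.04}]}}

```text
clock: 27.45
ee_pos: [0.4615, 0.1201, 0.1173]
orientation: [3.141, -0.002, 1.402]
wrist_force: [3.4, 5.1, -5.2]
opening: 0.0496
finger_force: 60.0
```

The pull-back is stopped by the shoulder (force reversed), so the keeper is hooked. I'm relaxing to zero force, releasing and withdrawing.

Request:
{"fn": "play_rows", "kwargs": {"commands": [{"linear": [0.0006, 0, 0], "dr": [0, 0, 0], "gripper": 0.04}, {"linear": [0.0006, 0, 0], "dr": [0, 0, 0], "gripper": 0.056}, {"linear": [0.0006, 0, 0], "dr": [0, 0, 0], "gripper": 0.08}, {"linear": [0.0006, 0, 0], "dr": [0, 0, 0], "gripper": 0.08}, {"linear": [0.0006, 0, 0], "dr": [0, 0, 0], "gripper": 0.08}, {"linear": [0.0006, 0, -0.03], "dr": [0, 0, 0], "gripper": 0.08}, {"linear": [0.0006, 0, -0.07], "dr": [0, 0, 0], "gripper": 0.08}, {"linear": [0.0006, 0, -0.12], "dr": [0, 0, 0], "gripper": 0.09}, {"linear": [-0.04, 0, -0.13], "dr": [0, 0, 0], "gripper": 0.09}, {"linear": [-0.08, 0, -0.13], "dr": [0, 0, 0], "gripper": 0.09}, {"linear": [-0.08, 0, -0.13], "dr": [0, 0, 0], "gripper": 0.09}, {"linear": [-0.08, 0, -0.13], "dr": [0, 0, 0], "gripper": 0.09}]}}

```text
clock: 28.65
ee_pos: [0.4478, 0.0401, 0.2474]
orientation: [3.141, -0.0, 1.4]
wrist_force: [0.1, 0.2, -1.0]
opening: 0.09
finger_force: 0.0
```

```bash
python3 - <<'E'
from h import *
R,p=st()
w=vision.capture('wrist');s=vision.capture('scene')
a=cv2.resize(w[0:220,250:400],None,fx=2.7,fy=2.7,interpolation=cv2.INTER_CUBIC)
b=cv2.resize(s[130:230,335:405],None,fx=5.5,fy=5.94,interpolation=cv2.INTER_CUBIC)
cv2.imwrite('pics/f.png',np.hstack([a,b]))
E
```

```text
28.65 [0.44781106 0.04011939 0.24735015] [ 1.79979056e+02 -1.79661028e-02  8.02228338e+01] F tool [0.19627619 0.03010842 1.03159443] 0.09002385647225095
```

View pics/f.png

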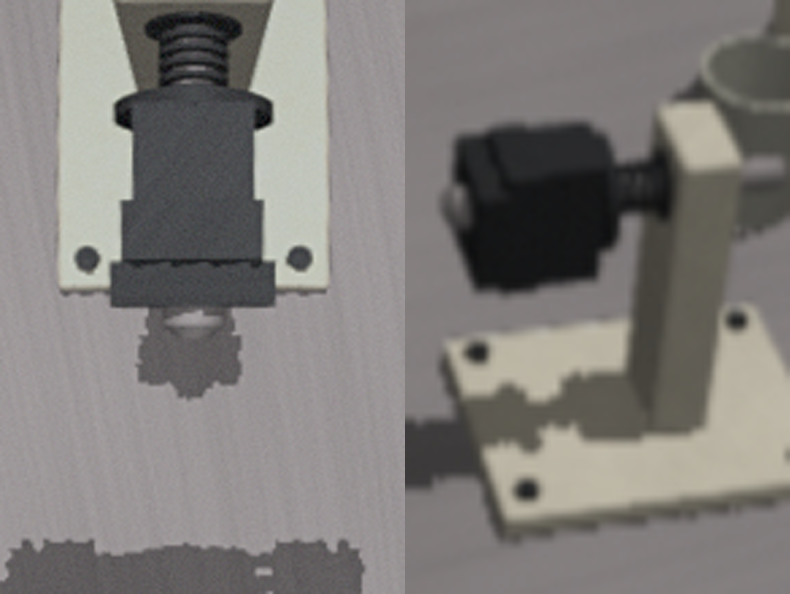

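The picture shows thick, thin and keeper stacked tight in order. The button head stands out in front of the keeper at about (195,320), and the tool is clear of everything. Handing in.

```bash
python3 -c "
from rig import hand_in
print(hand_in())"
```

```text
the job is handed in; nothing more can be done
None
```

The counterbalance is loaded and handed in: thick weight, thin weight and keeper sit tight in that order, with the keeper hooked behind the button head and the gripper clear. The readings between moves peaked at about 17 N on the stack, and it took about 29 s.

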